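# Tip the blue sharpening stone out of its block and lay it on the mat

## Robot

A 6-joint arm with a two-finger parallel gripper is mounted at the origin on a cart in front of the work surface, level with it; the furniture and walls round the work are solid. World frame = base frame: x ahead of the robot, y to its left, z up, the work surface at z = 0. Lengths are in m, angles in degrees, forces in N, time in s.
With the tool pointing down it reaches from about 0.4 to 0.825 m from the base axis. Payload 7 kg.
Tool frame: the origin (TCP) lies on the front face of the gripper's body, between the roots of the fingers; the fingertips stand 66 mm ahead of it and the grasp point (between the pads) lies 47 mm ahead of it; z points along the fingers, y is the line along which they close (so a half turn about z gives the same grasp; the last joint's range is limited). The gripper opens to 88 mm and grips with 3 to 60 N. Pads are 19 mm wide; open, the fingers measure 130 mm over their backs; the gripper's body (78 mm by 193 mm) begins 47 mm behind the grasp point.
Start: joints at [87.153, 20.546, 0.682, 0, -70.136, -16.507], TCP at [0.224, 0.637, 0.292] pointing down, gripper open.
Joint ranges: [-176.03, 176.03], [-82.01, 121.73], [-58.28, 71.71], [-173.87, 95.51], [-174.79, -0.11], [-173.66, 173.66]. Speed limits (degrees/s): [136.94, 136.94, 172.46, 180, 180, 180].

## Interface

Orientations are given as [roll, pitch, yaw] about the fixed x, y, z axes, in that order (R = Rz(yaw) Ry(pitch) Rx(roll)).
In Python, from plant import ctrl gives the robot as it stands.
- The arm moves only by the tool send_rows, never from a script. Its argument "deltas" is a list of rows, each a list of 2 entries, a list of its own where there are three numbers: the shift along the tool's x, y, z each as a share of 800 mm, from -1 to 1, then the turn about the tool's z as a share of 90 degrees, from -1 to 1. A call has exactly 5 rows; each row is the pose to reach, as a shift and turn from the pose commanded when the call began, along the tool's axes at that moment; what a row does not reach only later rows make up. A row lasts 1/12 s, in which the tool goes at most 41.7 mm and 7.16 degrees, less where a joint would pass 70% of its speed; a pose out of reach is approached as far as the arm can. A call with a number of a shift or a turn outside -1 to 1 is refused whole. A call with a gripper value outside its range is refused whole. "gripper" is the opening, from 0 (shut) to 1 (fully open), set as the call begins (left out, the last holds). The fingers move at their own pace and stop on an object; the grip force is fixed at half the most. Time passes only in rows, so rows that repeat a pose let the fingers close, or fill a call up. It gives the time, the measured TCP pose, the force, the opening and the grip force at its end, in the units of the state.
- ctrl.get_obs(): the state, without advancing time (a new reading comes with each control period).
- ctrl.snapshot(name): name is "scene" or "top" or "wrist"; returns a dict with "color" (400x640x3 uint8, red, green, blue), "vertical_fov" (degrees; the focal length in pixels is half the picture's height over the tangent of half this angle, whatever the lens; pixels are square), "cx", "cy" (the principal point, pixels), "rvec" (rotation vector, rad) and "tvec" (3), from world to camera coordinates, as OpenCV has them. Camera axes: x right, y down, z forward; pixel columns grow to the right and rows downward; lengths in m; the calibration is good to about 2 mm. A picture is of the moment at which its call begins. There is no depth.
- ctrl.close_job(): hands the job in; it is judged then, once.
Trained networks look in a picture, given as the dict that the camera call returned (one of the last four; its "shot" number tells which), for a name from the list of things; names that differ only in an ending like _2 or _b are one class to them, and where a whole thing is asked for, a point or a joint stands for the part that bears it (a point fixed in the world has none). Each returns a list of dicts, best first, with "conf" (0 to 1); they miss things now and then, are a little off and sometimes report something else, mostly with a low value. They report only what shows in the picture. A call takes as long as a camera call. They do not tell look-alikes from the thing itself.
- ctrl.boxes_of(picture, thing): "xy" ([column, row] as shares, 0 to 1, of the picture: columns of its width, rows of its height, amid what is visible of it).
- ctrl.cut_out(picture, thing): "pixels" (400x640 bool, what is visible of it) and "xy" ([column, row] as shares, 0 to 1, of the picture: columns of its width, rows of its height, amid what is visible of it).
The state is a dict: "clock": time; "joint_pos": joint angles; "qvel": joint speeds; "tau": joint torques, N m; "tool_pos": TCP position; "orientation": TCP orientation; "force": force on the tool from outside, world axes, zero at the start; "moment": the same for the moment, N m; "opening": finger opening in m; "gripper_force": force on a finger pad.
Only numpy, scipy, OpenCV 4.12 (cv2) and the standard library are available. Lean on these libraries where they do the work, as an engineer would, in place of code of your own. Each camera call takes 0.05 s, during which the arm holds its last target. There are 200 camera calls.

## Task

Two sharpening stones lie flush in the slots of a wooden storage block. Press down the black-dot end of the blue stone so that its other end tips up and stays up, then take it by the raised end and lay it flat, lengthways, in the middle of the black rubber mat, ready for sharpening. Set it down, do not drop it, and leave the red stone lying in its slot.

Things in the scene. Friction and masses are not known exactly. Their poses are not given: they have to be found in the camera images.
- blue_stone: blue sharpening stone, white bottom layer: bar 90 (x) x 38 x 16 mm, about 0.13 kg. Origin: centre of its underside; z out of the blue face. Starts flush in either slot, underside 28 mm above the table, +x end at the black dot. Pressed past 25 degrees it stays tipped at 33 to 37 degrees; its -x end then stands 8 to 22 mm above the block: grip across the width at x = -24 mm from the block's origin.
- red_stone: brick-red sharpening stone of the same size, shape and axes, lying flush in the other slot in the same way; to be left alone.
- stone_block: fixed wooden block, 44 mm high, x -56.5 to 60, y -56 to 56 mm; origin on the table, x along the slots to the black-dot end. Two slots 42 mm wide at y = 25.5 and -25.5, x -46.5 to 50; their ledge (28 mm up) ends at x = 3.5, then a well, 25 mm deeper. So a stone pressed straight down near its +x end (x = 30, under 2 N, 20 mm deep) rocks on the ledge's edge.
- grip_mat: black rubber non-slip mat fixed to the table, 130 (x) x 76 (y) x 4 mm. Origin: centre of its underside; x along its length, roughly to the robot's right, like the block's x.
Things that resemble listed ones, but are neither listed nor needed, are in the scene too. There is more than one size of the grip_mat; the job needs the larger.

How it is judged:
By the outcome, as a careful person would: the job done as asked, in the order asked, and still so for the second after the job is handed in, with the robot touching nothing.
It also fails if it takes over 48 s, if anything falls off the work surface, if the arm or the gripper's body presses on something with over 40 N, if the wrist force passes 120 N, or if a joint passes its speed limit or range.

## Working session

There is one attempt and no reset: what is moved stays moved. The work goes in short steps, Python scripts to look and compute and a tool call to move; the robot and the scene stay as the last step left them, time stands still between calls to the robot, and variables do not carry over. Pictures are saved under pics/ and viewed, at most 11 in all, crops included, and the job is handed in when it is done.

Besides the shell and the picture viewer there is one more tool, called after "Emit:" as a command line: name --argument value ..., lists and objects as JSON in quotes. send_rows: Moves the arm, as the interface text tells. Shift numbers are shares of 800 mm and turn numbers shares of 90 degrees, none past 1 either way. Its arguments: {"type":"object","properties":{"deltas":{"type":"array","items":{"type":"array"}},"gripper":{"type":"number"}},"required":["deltas"]}

```bash
mkdir -p pics; ls
cat > h.py <<'E'
import numpy as np,cv2
from plant import ctrl
def cam(p):
    f=200/np.tan(np.radians(p["vertical_fov"])/2)
    K=np.array([[f,0,p["cx"]],[0,f,p["cy"]],[0,0,1]]);R=cv2.Rodrigues(np.array(p["rvec"],float))[0]
    return K,R,np.array(p["tvec"],float).ravel()
def ray(p,uv,z):
    K,R,t=cam(p);d=R.T@np.linalg.solve(K,[uv[0],uv[1],1.]);c=-R.T@t
    return c+d*(z-c[2])/d[2]
def proj(p,X):
    K,R,t=cam(p);q=K@(R@np.array(X)+t);return q[:2]/q[2]
def save(p,n,box=None,s=1):
    im=p["color"][:,:,::-1]
    if box: im=im[box[1]:box[3],box[0]:box[2]]
    cv2.imwrite("pics/"+n,cv2.resize(im,None,fx=s,fy=s,interpolation=cv2.INTER_CUBIC))
def rect(p,m,z):
    c=max(cv2.findContours(m.astype(np.uint8),0,1)[0],key=cv2.contourArea)[:,0]
    w=np.array([ray(p,u,z)[:2] for u in c]);r=cv2.minAreaRect((w*1000).astype(np.float32))
    return r
E
python3 - <<'E'
from h import *
for n in ["top","scene"]:
    p=ctrl.snapshot(n);save(p,n+"0.png")
    print(n,p["vertical_fov"],-cam(p)[1].T@cam(p)[2])
    for t,z in [("blue_stone",.044),("red_stone",.044),("stone_block",.044),("grip_mat",.004)]:
        for d in ctrl.cut_out(p,t):
            u=np.array(d["xy"])*[640,400]
            print(t,round(d["conf"],2),u.round(),ray(p,u,z).round(3),rect(p,d["pixels"],z))
E
```

```text
pics
top 56.29508720316975 [ 0.43402257 -0.39697097  0.88490721]
blue_stone 0.75 [295. 258.] [ 0.425 -0.336  0.044] ((424.11663818359375, -335.8512268066406), (37.563682556152344, 89.47434997558594), 13.440436363220215)
red_stone 0.58 [292. 237.] [ 0.471 -0.329  0.044] ((473.2166748046875, -323.7507019042969), (38.688472747802734, 91.82120513916016), 13.51378345489502)
stone_block 0.8 [296. 245.] [ 0.454 -0.339  0.044] ((448.93011474609375, -331.21453857421875), (112.4774398803711, 117.05635833740234), 13.523326873779297)
grip_mat 0.94 [354. 160.] [ 0.657 -0.477  0.004] ((653.6502075195312, -471.2060546875), (57.11063766479492, 93.5113754272461), 4.589412212371826)
grip_mat 0.74 [282. 185.] [ 0.599 -0.303  0.004] ((601.4453125, -308.6729736328125), (77.25265502929688, 131.74456787109375), 12.845088005065918)
scene 42.75489257669293 [-0.03817444  0.12912228  0.47005001]
blue_stone 0.81 [339. 247.] [ 0.42  -0.34   0.044] ((418.2692565917969, -334.31884765625), (40.67117691040039, 91.73977661132812), 13.38916301727295)
red_stone 0.96 [305. 243.] [ 0.465 -0.312  0.044] ((466.529296875, -323.22418212890625), (40.757789611816406, 91.97058868408203), 12.101789474487305)
stone_block 0.78 [325. 269.] [ 0.394 -0.286  0.044] ((425.88543701171875, -311.9129638671875), (140.42959594726562, 163.31561279296875), 13.21556568145752)
grip_mat 0.73 [306. 195.] [ 0.643 -0.473  0.004] ((642.8881225585938, -466.6592712402344), (58.51698684692383, 95.33306121826172), 3.6025476455688477)
grip_mat 0.63 [241. 245.] [ 0.582 -0.27   0.004] ((572.5036010742188, -254.08883666992188), (83.70619201660156, 39.63742446899414), 43.76065444946289)
```

Run:
```python
import cv2
a=cv2.imread("pics/top0.png")[110:310,210:430];cv2.imwrite("pics/topc.png",cv2.resize(a,None,fx=2.9,fy=2.9,interpolation=2))
```

```text
(no output)
```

View pics/topc.png

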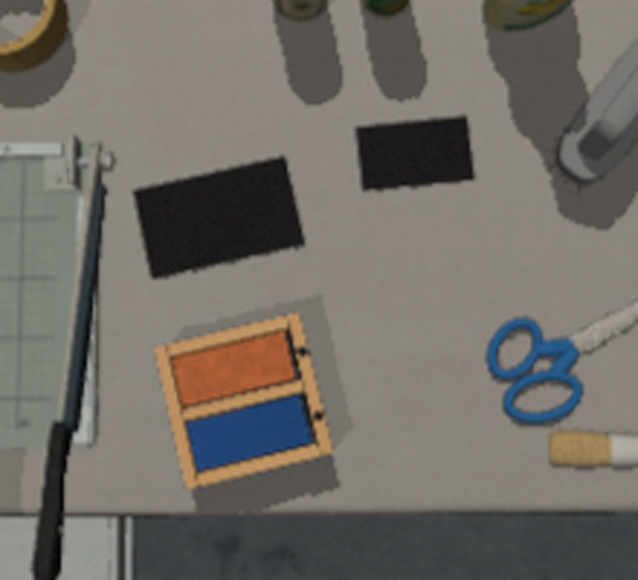

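View pics/scene0.png

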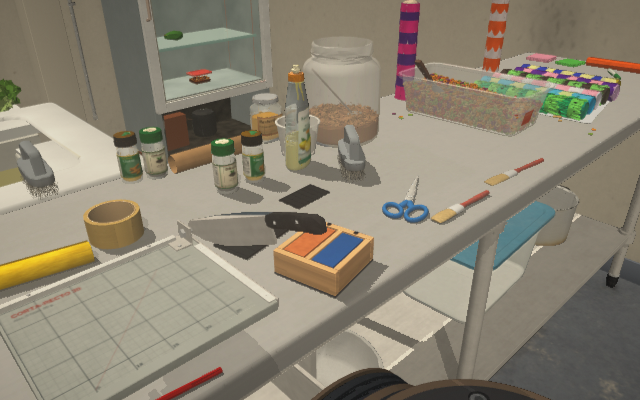

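The top view shows the blue stone at (295,258) and the red one at (292,237). The black dots are on the block's right-hand side (world -y).

There are two mat candidates:
- **(282,185):** 77x132 mm, which fits the larger mat asked for.
- **(354,160):** 57x94 mm, the small look-alike.

The enlarged crop confirms the left mat is the larger. In the scene view, the cutter's raised blade hides part of it (handle about (325,222)), so I'll check its height and the finger shape.

Run:
```python
from h import *
s=ctrl.get_obs();print(s)
a=ctrl.snapshot("top");b=ctrl.snapshot("scene");w=ctrl.snapshot("wrist");save(w,"w0.png")
def tri(u,v):
    A=[];B=[]
    for p,x in((a,u),(b,v)):
        K,R,t=cam(p);d=R.T@np.linalg.solve(K,[*x,1.]);d/=np.linalg.norm(d);M=np.eye(3)-np.outer(d,d);A.append(M);B.append(M@(-R.T@t))
    return np.linalg.lstsq(np.vstack(A),np.hstack(B),rcond=None)[0].round(3)
print("handle end",tri((226,306),(325,222)),"handle root",tri((231,257),(266,217)),"hinge",tri((246,164),(185,235)))
print("edge",ray(a,(300,287),0))
```

```text
{'clock': 0.5, 'joint_pos': array([ 8.71528214e+01,  2.05496436e+01,  6.80319669e-01, -3.47556906e-03,
       -7.01364857e+01, -1.65073306e+01]), 'qvel': array([-0.03313017, -0.0571715 ,  0.08140101,  0.05510438,  0.04092903,
       -0.00835966]), 'tau': array([ 1.89072939e-04, -5.81800425e+01,  2.93067384e+01,  6.99722216e+00,
        1.18704277e-02, -3.93161019e-05]), 'tool_pos': array([0.22369026, 0.6368142 , 0.29210074]), 'orientation': array([ 1.79993501e+02,  1.48319262e-03, -1.93556904e+01]), 'force': array([ 0.4247685 ,  1.0966534 , -0.47387329]), 'moment': array([-0.03362912, -0.04540393,  0.02183724]), 'gripper_force': 0.0, 'opening': 0.08760348555824474}
handle end [ 0.335 -0.221  0.173] handle root [ 0.43  -0.215  0.142] hinge [ 0.652 -0.212  0.016]
edge [ 0.35792305 -0.34429076  0.        ]
```

View pics/w0.png

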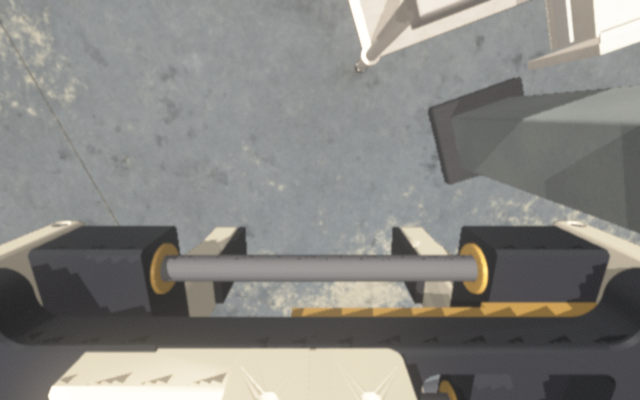

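The wrist view shows both fingers open: pads at columns about 245 and 395, with thin tip plates. The cutter's arm stands at y ≈ -0.215 and rises to z 0.17 at x 0.335, so I'll cross it high.

```bash
cat >> h.py <<'E'
def to(x,y,z,yaw=None):
    "shares for a move to the world pose (TCP)"
    s=ctrl.get_obs();p=s["tool_pos"];a=s["orientation"][2];r=np.radians(a);d=np.array([x,y,z])-p
    t=0 if yaw is None else -((yaw-a+180)%360-180)/90
    c,n=np.cos(r),np.sin(r)
    print((np.array([c*d[0]+n*d[1],n*d[0]-c*d[1],-d[2]])/.8).round(4),round(t,4),"dist",np.linalg.norm(d).round(3))
E
python3 -c "
from h import *
to(.52,.2,.3,-76.4)"
```

```text
[ 0.5304  0.3924 -0.0098] 0.6338 dist 0.528
```

Emit:
send_rows --deltas '[[[0.2, 0.15, 0], 0], [[0.2, 0.15, 0], 0], [[0.2, 0.15, 0], 0], [[0.2, 0.15, 0], 0], [[0.2, 0.15, 0], 0]]' --gripper 0

```text
clock: 1.07
tool_pos: [0.3358, 0.4682, 0.2924]
orientation: [-180.0, -0.0, -19.4]
force: [-0.4, -0.1, 0.3]
opening: 0.06
gripper_force: 0.0
```

Emit:
send_rows --deltas '[[[0.2, 0.15, 0], 0], [[0.2, 0.15, 0], 0], [[0.2, 0.15, 0], 0], [[0.2, 0.15, 0], 0], [[0.2, 0.15, 0], 0]]'

```text
clock: 1.48
tool_pos: [0.447, 0.3019, 0.2926]
orientation: [-180.0, -0.0, -19.4]
force: [0.3, 0.3, 0.5]
opening: 0.0269
gripper_force: 0.0
```

Emit:
send_rows --deltas '[[[0.12, 0.1, 0], 0], [[0.12, 0.1, 0], 0], [[0.12, 0.1, 0], 0], [[0.12, 0.1, 0], 0], [[0.12, 0.1, 0], 0]]'

```text
clock: 1.9
tool_pos: [0.511, 0.1949, 0.2922]
orientation: [180.0, -0.0, -19.6]
force: [-0.0, 0.7, -0.5]
opening: 0.0006
gripper_force: 0.0
```

```bash
python3 -c "
from h import *
print(ctrl.get_obs()['tool_pos'],ctrl.get_obs()['opening']);to(.50,-.1,.3,-76.4);to(.431,-.365,.25,-76.4)"
```

```text
[0.51103375 0.19490228 0.2921774 ] 0.0006039298407389367
[ 0.1107  0.3519 -0.0098] 0.6311 dist 0.295
[0.1405 0.6929 0.0527] 0.6311 dist 0.567
```

Emit:
send_rows --deltas '[[[0.06, 0.24, 0], 0], [[0.06, 0.24, 0], 0], [[0.06, 0.24, 0], 0], [[0.06, 0.24, 0], 0], [[0.06, 0.24, 0], 0]]'

```text
clock: 2.32
tool_pos: [0.4909, -0.0012, 0.2925]
orientation: [-180.0, -0.0, -19.3]
force: [0.7, 0.6, -0.3]
opening: 0.0005
gripper_force: 0.0
```

Emit:
send_rows --deltas '[[[0.05, 0.23, 0], 0.07], [[0.05, 0.23, 0], 0.14], [[0.05, 0.23, 0], 0.21], [[0.05, 0.23, 0], 0.28], [[0.05, 0.23, 0], 0.35]]'

```text
clock: 2.73
tool_pos: [0.468, -0.1888, 0.2925]
orientation: [-180.0, -0.0, -51.2]
force: [0.0, 1.2, -0.3]
opening: 0.0004
gripper_force: 0.0
```

```bash
python3 -c "
from h import *
print(ctrl.get_obs()['tool_pos'],ctrl.get_obs()['joint_pos']);to(.431,-.365,.2,-76.4)"
```

```text
[ 0.46798893 -0.18884714  0.29245459] [ 3.73217319e-01  4.33407907e+00 -2.03818550e+01  1.84832171e-02
 -6.52605021e+01  3.84663405e+01]
[0.1425 0.1741 0.1156] 0.2805 dist 0.202
```

Emit:
send_rows --deltas '[[[0.142, 0.174, 0], 0.07], [[0.142, 0.174, 0], 0.14], [[0.142, 0.174, 0], 0.21], [[0.142, 0.174, 0.03], 0.28], [[0.142, 0.174, 0.116], 0.28]]'

```text
clock: 3.15
tool_pos: [0.4362, -0.36, 0.2391]
orientation: [-179.6, -0.4, -76.5]
force: [2.3, 0.6, -0.3]
opening: 0.0007
gripper_force: 0.0
```

Emit:
send_rows --deltas '[[[0, 0, 0.08], 0], [[0, 0, 0.08], 0], [[0, 0, 0.08], 0], [[0, 0, 0.08], 0], [[0, 0, 0.08], 0]]'

```text
clock: 3.57
tool_pos: [0.4355, -0.3552, 0.1726]
orientation: [-179.9, -0.1, -75.9]
force: [-0.2, -0.4, 0.8]
opening: 0.0006
gripper_force: 0.0
```

Run:
```python
from h import *
p=ctrl.snapshot("wrist");save(p,"w1.png");t=ctrl.snapshot("top")
s=ctrl.get_obs();print(s["tool_pos"],s["orientation"],s["force"])
for n in("blue_stone","red_stone","stone_block"):
  for q in(p,t):
    for d in ctrl.cut_out(q,n):print(n,d["conf"],np.array(d["xy"])*[640,400],rect(q,d["pixels"],.044))
to(.431,-.365,.13,-76.4)
```

```text
[ 0.43550969 -0.35533815  0.17309656] [-1.79820254e+02 -1.45558814e-01 -7.59724787e+01] [-0.41059468  0.02816756 -0.50024605]
blue_stone 0.67 [329.408 199.92 ] ((424.1328430175781, -349.5008239746094), (37.923465728759766, 68.91072845458984), 13.419173240661621)
red_stone 0.89 [270.528 199.2  ] ((476.5278015136719, -350.6572265625), (38.94181442260742, 43.82189178466797), 12.601205825805664)
stone_block 0.74 [298.88 171.52] ((453.9739685058594, -365.38043212890625), (113.33820343017578, 60.52903747558594), 13.276898384094238)
[0.0108 0.0067 0.0518] 0.0039 dist 0.043
```

View pics/w1.png

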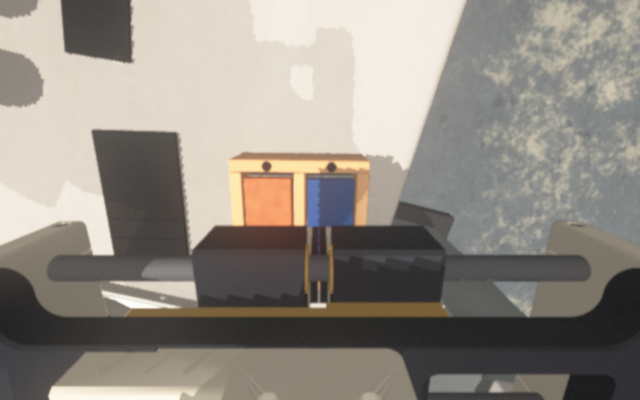

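The closed fingertips are thin (columns about 308–331) and sit over the blue stone. The stones show at (329,200) for blue and (270,199) for red, and the dots are at the far end (row 166). I'll press at the averaged position (0.4295, -0.366).

```bash
python3 -c "
from h import *
to(.4295,-.366,.115,-76.4)"
```

```text
[0.0115 0.0088 0.0705] 0.0039 dist 0.058
```

Emit:
send_rows --deltas '[[[0.0115, 0.009, 0.03], 0.004], [[0.0115, 0.009, 0.07], 0.004], [[0.0115, 0.009, 0.07], 0.004], [[0.0115, 0.009, 0.07], 0.004], [[0.0115, 0.009, 0.07], 0.004]]'

```text
clock: 4.38
tool_pos: [0.4297, -0.3663, 0.1158]
orientation: [-180.0, -0.0, -76.4]
force: [1.3, -0.8, 0.6]
opening: 0.0004
gripper_force: 0.0
```

```bash
python3 -c "
from h import *
print(ctrl.get_obs()['tool_pos']);to(.4295,-.366,.103,-76.4)"
```

```text
[ 0.42965257 -0.36629216  0.11580982]
[-0.0004  0.0001  0.016 ] 0.0002 dist 0.013
```

Now I'll press in steps.

Emit:
send_rows --deltas '[[[0, 0, 0.004], 0], [[0, 0, 0.008], 0], [[0, 0, 0.012], 0], [[0, 0, 0.015], 0], [[0, 0, 0.015], 0]]'

```text
clock: 4.8
tool_pos: [0.4289, -0.3658, 0.1024]
orientation: [180.0, 0.0, -76.4]
force: [0.5, 0.6, -0.2]
opening: 0.0004
gripper_force: 0.0
```

Emit:
send_rows --deltas '[[[0, 0, 0.002], 0], [[0, 0, 0.004], 0], [[0, 0, 0.006], 0], [[0, 0, 0.007], 0], [[0, 0, 0.007], 0]]'

```text
clock: 5.22
tool_pos: [0.4302, -0.3672, 0.0994]
orientation: [-179.9, -0.2, -76.3]
force: [-2.9, -1.9, 17.6]
opening: 0.0005
gripper_force: 7.3
```

Run:
```python
from h import *
t=ctrl.snapshot("scene");save(t,"s1.png",(220,180,430,320),3.8)
print(ctrl.get_obs()["tool_pos"],ctrl.get_obs()["force"])
```

```text
[ 0.43014503 -0.36716461  0.09936997] [-3.24703729 -1.02439041 16.09982782]
```

View pics/s1.png

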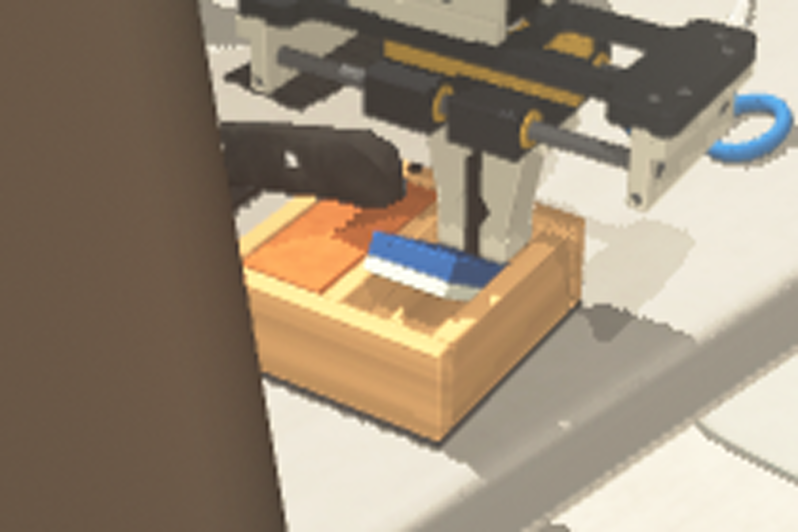

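The scene view shows the stone tipped: its white layer and -x end are up at crop (400,260), with the fingers at (480,240) and the red stone still flat. I'll lift off, open, move over to x = -24 and check.

Emit:
send_rows --deltas '[[[0, 0, -0.03], 0], [[0, 0, -0.06], 0], [[0, 0, -0.09], 0], [[0, 0, -0.09], 0], [[0, 0, -0.09], 0]]'

```text
clock: 5.68
tool_pos: [0.4298, -0.3663, 0.1706]
orientation: [-179.8, -0.1, -76.4]
force: [-0.2, -0.3, -1.0]
opening: 0.0004
gripper_force: 0.0
```

```bash
python3 -c "
from h import *
to(.4168,-.3135,.17,-76.4)"
```

```text
[-0.0679  0.0003  0.0008] -0.0001 dist 0.054
```

Emit:
send_rows --deltas '[[[-0.03, 0, 0], 0], [[-0.068, 0, 0], 0], [[-0.068, 0, 0], 0], [[-0.068, 0, 0], 0], [[-0.068, 0, 0], 0]]' --gripper 0.75

```text
clock: 6.1
tool_pos: [0.4164, -0.313, 0.1687]
orientation: [180.0, 0.0, -76.4]
force: [0.4, -0.0, -0.0]
opening: 0.0281
gripper_force: 0.0
```

Emit:
send_rows --deltas '[[[0, 0, 0], 0], [[0, 0, 0], 0], [[0, 0, 0], 0], [[0, 0, 0], 0], [[0, 0, 0], 0]]'

```text
clock: 6.52
tool_pos: [0.4163, -0.3134, 0.1689]
orientation: [180.0, 0.0, -76.4]
force: [-0.2, -0.3, 0.5]
opening: 0.0613
gripper_force: 0.0
```

Run:
```python
from h import *
p=ctrl.snapshot("wrist");t=ctrl.snapshot("scene")
save(p,"w2.png");save(t,"s2.png",(220,180,430,320),3.8)
s=ctrl.get_obs();print(s["tool_pos"],s["opening"])
for n in("blue_stone",):
  for q in(p,t):
    for d in ctrl.cut_out(q,n):print(n,d["conf"],np.array(d["xy"])*[640,400],rect(q,d["pixels"],.06))
to(.4168,-.3135,.117,-76.4)
```

```text
[ 0.41628914 -0.31326848  0.16901324] 0.06441983334471926
blue_stone 0.8 [320.32 167.4 ] ((422.6493835449219, -345.6192932128906), (38.65053939819336, 80.58000946044922), 12.147956848144531)
[ 0.0005 -0.0005  0.0651] -0.0003 dist 0.052
```

View pics/w2.png

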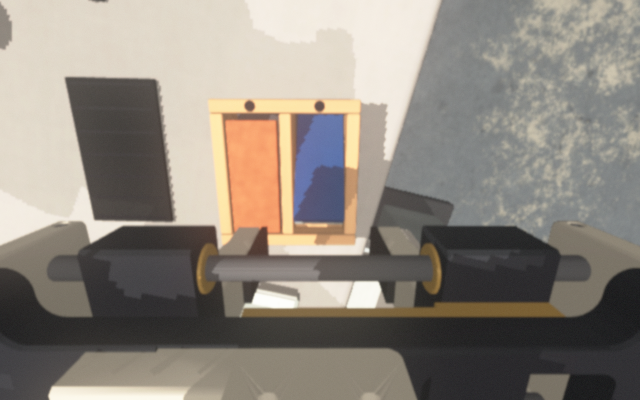

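View pics/s2.png

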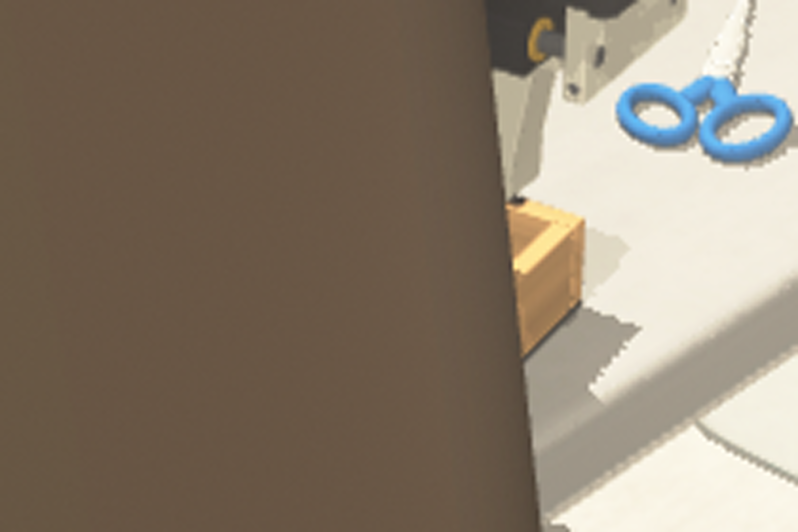

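In the wrist view the blue stone is centred at column 320 between the open fingers. Wood shows below its near end (rows 222–232), as expected when it's tipped. The scene camera's view is blocked by the arm. Going down to grip.

Emit:
send_rows --deltas '[[[0, 0, 0.02], 0], [[0, 0, 0.04], 0], [[0, 0, 0.055], 0], [[0, 0, 0.065], 0], [[0, 0, 0.065], 0]]'

```text
clock: 7.13
tool_pos: [0.4155, -0.3128, 0.1156]
orientation: [179.9, 0.1, -76.4]
force: [0.5, -0.1, -1.1]
opening: 0.066
gripper_force: 0.0
```

Emit:
send_rows --deltas '[[[0, 0, 0], 0], [[0, 0, 0], 0], [[0, 0, 0], 0], [[0, 0, 0], 0], [[0, 0, 0], 0]]' --gripper 0.3

```text
clock: 7.55
tool_pos: [0.4166, -0.3132, 0.1176]
orientation: [-179.9, -0.0, -76.4]
force: [0.5, -0.1, -0.6]
opening: 0.0376
gripper_force: 5.6
```

Emit:
send_rows --deltas '[[[0, 0, 0], 0], [[0, 0, 0], 0], [[0, 0, 0], 0], [[0, 0, 0], 0], [[0, 0, 0], 0]]'

```text
clock: 7.97
tool_pos: [0.4166, -0.3131, 0.1173]
orientation: [-180.0, -0.0, -76.4]
force: [0.1, 0.8, 4.0]
opening: 0.0376
gripper_force: 30.0
```

Emit:
send_rows --deltas '[[[0, 0, -0.01], 0], [[0, 0, -0.02], 0], [[0, 0, -0.035], 0], [[0, 0, -0.05], 0], [[0, 0, -0.065], 0]]'

```text
clock: 8.38
tool_pos: [0.4159, -0.313, 0.17]
orientation: [180.0, 0.0, -76.4]
force: [-0.3, -0.6, -2.0]
opening: 0.0382
gripper_force: 30.0
```

Emit:
send_rows --deltas '[[[0, 0, -0.02], 0], [[0, 0, -0.04], 0], [[0, 0, -0.06], 0], [[0, 0, -0.06], 0], [[0, 0, -0.06], 0]]'

```text
clock: 8.8
tool_pos: [0.4164, -0.3131, 0.218]
orientation: [-179.9, -0.0, -76.4]
force: [-0.6, 0.1, -2.4]
opening: 0.0376
gripper_force: 30.0
```

Run:
```python
from h import *
p=ctrl.snapshot("wrist");t=ctrl.snapshot("top");save(p,"w3.png")
s=ctrl.get_obs();print(s["tool_pos"],s["opening"],s["force"])
for n,z in(("grip_mat",.004),("blue_stone",.12)):
  for q in(p,t):
    for d in ctrl.cut_out(q,n):print(n,d["conf"],np.array(d["xy"])*[640,400],rect(q,d["pixels"],z))
```

```text
[ 0.41565731 -0.31282785  0.21646222] 0.03744391021706572 [-0.01573692 -0.11171906 -1.91229538]
grip_mat 0.86 [117.376   8.32 ] ((645.243408203125, -431.0364990234375), (56.827247619628906, 17.548519134521484), 13.526966094970703)
grip_mat 0.76 [151.872 146.08 ] ((597.887451171875, -308.8206787109375), (77.03179931640625, 129.83168029785156), 12.312167167663574)
grip_mat 0.79 [353.408 160.68 ] ((652.8898315429688, -471.3177490234375), (54.91529846191406, 93.16365051269531), 5.419713973999023)
grip_mat 0.6 [284.48 185.08] ((600.57666015625, -309.261474609375), (77.72844696044922, 132.89852905273438), 10.373566627502441)
blue_stone 0.76 [320.192 185.32 ] ((421.5196228027344, -335.6057434082031), (49.72178649902344, 101.67033386230469), 13.615472793579102)
blue_stone 0.62 [305.28 255.52] ((430.123779296875, -360.82452392578125), (37.88706970214844, 47.05122375488281), 10.758857727050781)
```

View pics/w3.png

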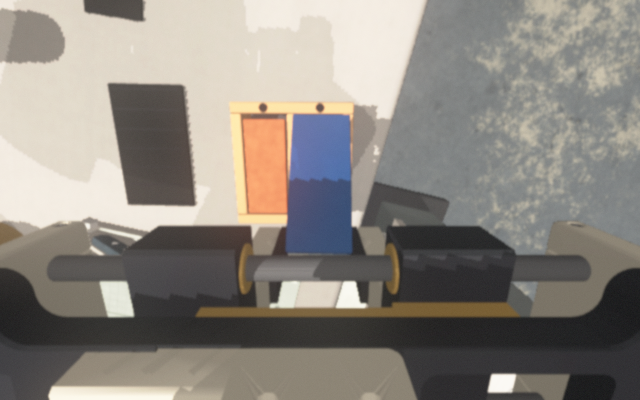

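The stone is held: the blue face spans rows 113–252, columns 288–353, and the red one is still in its slot. The large mat is at (152,146) in the wrist view and (284,185) in the top view. I'll fit the stone's pose in the grip.

Run:
```python
from h import *
from scipy.optimize import least_squares
p=ctrl.snapshot("wrist");s=ctrl.get_obs();T=s["tool_pos"];K,R,t=cam(p)
m=max(ctrl.cut_out(p,"blue_stone"),key=lambda d:d["conf"])["pixels"]
rows=np.where(m.any(1))[0];print(rows.min(),rows.max(),[ (r,np.where(m[r])[0][[0,-1]]) for r in (rows.min()+3,150,200,rows.max()-3)])
obs=(rows.min(),rows.max()+1);a=np.radians(-76.4);X=np.array([np.cos(a),np.sin(a),0]);Y=np.array([-X[1],X[0],0])
# stone top-face: end rows vs tilt and grip offset g (stone x at grasp line), face height above tips h
def end(x,th,g,h,y=0): # h: stone mid-thickness height at grip line rel. tip
    c=T+[0,0,-.066+h]+0*X
    return c+X*((x-g)*np.cos(th)+.008*np.sin(th))+[0,0,-(x-g)*np.sin(th)+.008*np.cos(th)]+Y*y
for deg in(25,30,35,40,45):
    th=np.radians(deg)
    f=lambda q:[proj(p,end(.045,th,q[0],q[1]))[1]-obs[0],proj(p,end(-.045,th,q[0],q[1]))[1]-obs[1]]
    q=least_squares(f,[-.03,.007],x_scale=.01).x
    wd=[round(float(abs(proj(p,end(x,th,*q,.019))[0]-proj(p,end(x,th,*q,-.019))[0])),1) for x in(.042,0,-.042)]
    print(deg,(q*1000).round(1),wd)
for th in (33,35,37):print(th,[proj(p,end(x,np.radians(th),-.032,.007)).round(1) for x in(.045,-.045)])
to(.5995,-.309,.22,-77.6)
```

```text
112 255 [(np.int64(115), array([293, 348])), (150, array([291, 350])), (200, array([288, 351])), (np.int64(252), array([286, 351]))]
25 [-33.2  -3.7] [59.7, 62.0, 64.4]
30 [-36.1   4. ] [59.7, 63.3, 67.4]
35 [-40.   13.9] [60.2, 65.3, 71.2]
40 [-45.2  26.2] [61.2, 67.8, 76.0]
45 [-51.9  41.4] [62.7, 71.2, 82.3]
33 [array([317.4, 120.7]), array([317.3, 265.5])]
35 [array([317.4, 122.6]), array([317.3, 264.9])]
37 [array([317.4, 124.6]), array([317.3, 264.3])]
[ 0.0489 -0.224  -0.0044] 0.0131 dist 0.183
```

```bash
python3 -c "
from h import *
to(.5943,-.2856,.22,-77.6);to(.5943,-.2856,.125,-77.6)"
```

```text
[ 0.019  -0.2246 -0.0044] 0.0131 dist 0.18
[ 0.019  -0.2246  0.1144] 0.0131 dist 0.202
```

Emit:
send_rows --deltas '[[[0.004, -0.04, -0.004], 0.013], [[0.008, -0.09, -0.004], 0.013], [[0.012, -0.14, -0.004], 0.013], [[0.016, -0.19, -0.004], 0.013], [[0.019, -0.225, -0.004], 0.013]]'

```text
clock: 9.62
tool_pos: [0.5979, -0.285, 0.2196]
orientation: [-180.0, -0.0, -77.5]
force: [1.1, -1.5, -2.3]
opening: 0.0374
gripper_force: 30.0
```

Emit:
send_rows --deltas '[[[0, 0, 0.03], 0], [[0, 0, 0.06], 0], [[0, 0, 0.09], 0], [[0, 0, 0.11], 0], [[0, 0, 0.11], 0]]'

```text
clock: 10.03
tool_pos: [0.5926, -0.2849, 0.1275]
orientation: [179.6, 0.2, -77.6]
force: [-1.4, -0.1, -2.6]
opening: 0.037
gripper_force: 30.0
```

Run:
```python
from h import *
p=ctrl.snapshot("scene");save(p,"s3.png",(160,150,400,310),3.3)
s=ctrl.get_obs();print(s["tool_pos"],s["orientation"],s["force"])
p=ctrl.snapshot("wrist")
for n,z in(("grip_mat",.004),("blue_stone",.04)):
    for d in ctrl.cut_out(p,n):
        r=np.where(d["pixels"].any(1))[0][0]; c=np.where(d["pixels"][r+2])[0][[0,-1]]; print(n,d["conf"],r,c,ray(p,(c.mean(),r),.004).round(4),rect(p,d["pixels"],z))
to(.5943,-.2856,.117,-77.6)
```

```text
[ 0.59365645 -0.28535032  0.12991656] [ 1.79742869e+02  1.09317853e-01 -7.75918682e+01] [ 0.61519637  0.15236581 -1.27678781]
grip_mat 0.7 92 [266 369] [ 0.6123 -0.3718  0.004 ] ((600.63134765625, -320.3570861816406), (76.17239379882812, 105.57999420166016), 12.314988136291504)
grip_mat 0.39 0 [320 325] [ 0.6215 -0.4293  0.004 ] ((624.6593627929688, -428.0495300292969), (11.413789749145508, 1.1696940660476685), 12.486783027648926)
blue_stone 0.71 114 [447 639] [ 0.445  -0.3928  0.004 ] ((454.50286865234375, -341.24652099609375), (134.17141723632812, 96.58350372314453), 13.336602210998535)
blue_stone 0.65 114 [293 349] [ 0.6065 -0.3573  0.004 ] ((598.0361938476562, -309.975341796875), (47.61304473876953, 96.013671875), 12.271415710449219)
[-0.0008  0.0017  0.0209] 0.0004 dist 0.017
```

View pics/s3.png

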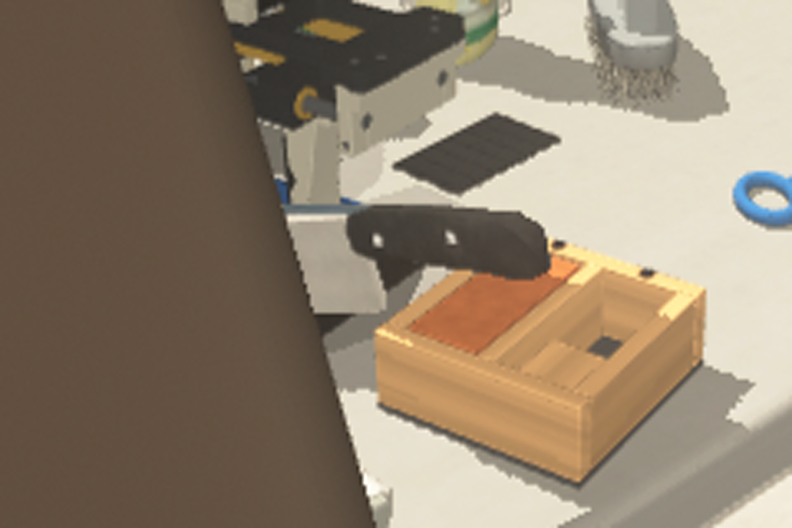

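The scene view shows the red stone in its slot and the blue slot empty. The held stone is over the mat, hidden behind the cutter blade at crop (350,240). I'll lower it gradually while watching the force.

Emit:
send_rows --deltas '[[[0, 0.001, 0.005], 0], [[0, 0.001, 0.01], 0], [[0, 0.001, 0.013], 0], [[0, 0.001, 0.016], 0], [[0, 0.001, 0.016], 0]]'

```text
clock: 10.65
tool_pos: [0.5939, -0.2857, 0.1191]
orientation: [180.0, 0.0, -77.6]
force: [-0.0, 0.2, -1.4]
opening: 0.0376
gripper_force: 30.0
```

Emit:
send_rows --deltas '[[[0, 0, 0.003], 0], [[0, 0, 0.006], 0], [[0, 0, 0.009], 0], [[0, 0, 0.009], 0], [[0, 0, 0.009], 0]]'

```text
clock: 11.07
tool_pos: [0.5944, -0.2858, 0.1125]
orientation: [-180.0, -0.0, -77.6]
force: [0.1, 0.3, 2.5]
opening: 0.0379
gripper_force: 30.0
```

Contact at TCP z ≈ 0.113, which means a tilt of about 30°. I'll follow the arc down.

Emit:
send_rows --deltas '[[[-0.001, 0, 0.003], 0], [[-0.002, 0, 0.006], 0], [[-0.0035, 0, 0.009], 0], [[-0.005, 0, 0.0125], 0], [[-0.005, 0, 0.0125], 0]]'

```text
clock: 11.48
tool_pos: [0.593, -0.2815, 0.1015]
orientation: [180.0, 0.0, -77.6]
force: [0.6, 1.7, 2.0]
opening: 0.0374
gripper_force: 30.0
```

Emit:
send_rows --deltas '[[[-0.001, 0, 0.003], 0], [[-0.002, 0, 0.006], 0], [[-0.0025, 0, 0.009], 0], [[-0.003, 0, 0.0125], 0], [[-0.003, 0, 0.0125], 0]]'

```text
clock: 11.9
tool_pos: [0.5925, -0.2795, 0.0915]
orientation: [180.0, 0.0, -77.6]
force: [0.5, 2.0, 2.1]
opening: 0.038
gripper_force: 30.0
```

Run:
```python
from h import *
p=ctrl.snapshot("wrist")
s=ctrl.get_obs();print(s["tool_pos"],s["orientation"],s["force"])
for n,z in(("grip_mat",.004),("blue_stone",.02)):
    for d in ctrl.cut_out(p,n)[:2]:
        r=np.where(d["pixels"].any(1))[0][0]; c=np.where(d["pixels"][r+2])[0][[0,-1]]; print(n,d["conf"],r,c,ray(p,(c.mean(),r),z).round(4))
```

```text
[ 0.59261849 -0.27949611  0.09187518] [ 1.79975216e+02  6.95317119e-03 -7.75762745e+01] [0.06167417 1.85925131 1.80432135]
grip_mat 0.87 75 [257 381] [ 0.6122 -0.3727  0.004 ]
blue_stone 0.96 95 [286 351] [ 0.6099 -0.3607  0.02  ]
blue_stone 0.58 75 [256 375] [ 0.6137 -0.3704  0.02  ]
```

Emit:
send_rows --deltas '[[[0, 0, 0.003], 0], [[-0.001, 0, 0.006], 0], [[-0.001, 0, 0.009], 0], [[-0.001, 0, 0.0125], 0], [[-0.001, 0, 0.0125], 0]]'

```text
clock: 12.47
tool_pos: [0.5924, -0.2787, 0.0816]
orientation: [180.0, 0.0, -77.6]
force: [0.6, 1.6, 2.2]
opening: 0.0375
gripper_force: 30.0
```

Emit:
send_rows --deltas '[[[0, 0, 0.002], 0], [[0, 0, 0.004], 0], [[0, 0, 0.006], 0], [[0, 0, 0.006], 0], [[0, 0, 0.006], 0]]'

```text
clock: 12.88
tool_pos: [0.5925, -0.2787, 0.0774]
orientation: [180.0, 0.0, -77.6]
force: [0.1, 1.9, 1.3]
opening: 0.0378
gripper_force: 30.0
```

Run:
```python
from h import *
p=ctrl.snapshot("wrist");save(p,"w4.png")
s=ctrl.get_obs();print(s["tool_pos"],s["orientation"],s["force"])
for n,z in(("grip_mat",.004),("blue_stone",.02)):
    for d in ctrl.cut_out(p,n)[:2]:
        r=np.where(d["pixels"].any(1))[0][0]; c=np.where(d["pixels"][r+2])[0][[0,-1]]; print(n,d["conf"],r,c,ray(p,(c.mean(),r),z).round(4))
```

```text
[ 0.59249286 -0.27875812  0.07742783] [ 1.79991892e+02  3.52525314e-03 -7.75847494e+01] [-0.35592417  2.12924687  1.55095444]
grip_mat 0.67 72 [250 388] [ 0.6122 -0.3718  0.004 ]
blue_stone 0.91 90 [281 356] [ 0.6102 -0.3615  0.02  ]
```

Emit:
send_rows --deltas '[[[0, 0, 0.001], 0], [[0, 0, 0.002], 0], [[0, 0, 0.003], 0], [[0, 0, 0.003], 0], [[0, 0, 0.003], 0]]'

```text
clock: 13.45
tool_pos: [0.5925, -0.2787, 0.075]
orientation: [180.0, 0.0, -77.6]
force: [-1.1, 1.6, 2.2]
opening: 0.0376
gripper_force: 30.0
```

Emit:
send_rows --deltas '[[[0, 0, 0.001], 0], [[0, 0, 0.002], 0], [[0, 0, 0.0025], 0], [[0, 0, 0.0025], 0], [[0, 0, 0.0025], 0]]'

```text
clock: 13.87
tool_pos: [0.5926, -0.2788, 0.0741]
orientation: [-180.0, -0.0, -77.6]
force: [-3.2, 3.2, 10.8]
opening: 0.0374
gripper_force: 30.0
```

The force jumped at z 0.074, so the stone is flat. I'll measure how far off centre it is.

Run:
```python
from h import *
p=ctrl.snapshot("wrist");save(p,"w5.png")
X=np.array([.2147,-.9767]);Y=np.array([.9767,.2147]);e={}
for n,z in(("grip_mat",.004),("blue_stone",.02)):
    d=ctrl.cut_out(p,n)[0]
    r=np.where(d["pixels"].any(1))[0][0]; c=np.where(d["pixels"][r+3])[0][[0,-1]]; e[n]=ray(p,(c.mean(),r),z)[:2];print(n,d["conf"],r,c,e[n].round(4))
    c2=[np.where(d["pixels"][k])[0][[0,-1]] for k in(110,140,170,200)];print(c2)
g=e["grip_mat"]-e["blue_stone"];print("gap x",g@X,"want .020; y",g@Y)
```

```text
grip_mat 0.9 70 [249 389] [ 0.6124 -0.3724]
[array([251, 388]), array([253, 385]), array([255, 384]), array([257, 382])]
blue_stone 0.69 90 [281 357] [ 0.61   -0.3613]
[array([281, 356]), array([282, 356]), array([283, 354]), array([284, 353])]
gap x 0.011290247379903326 want .020; y -1.0068443411710323e-05
```

View pics/w5.png

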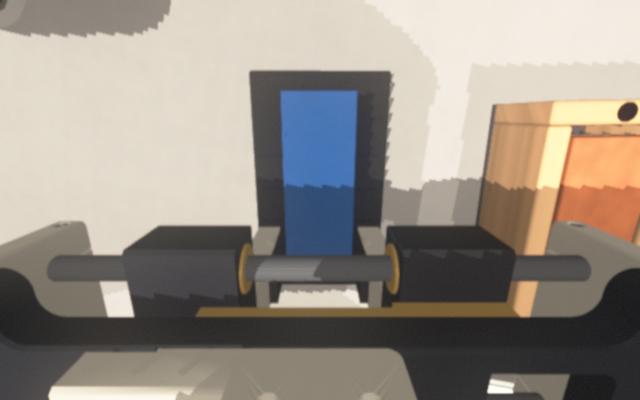

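The wrist view shows the stone flat on the large mat (columns 281–357, far end at row 90; mat far edge at row 70). It's square and centred across the width, but 9 mm too far towards +x. I'll lift slightly, shift it and set it down.

Emit:
send_rows --deltas '[[[0, 0, -0.003], 0], [[0, 0, -0.006], 0], [[-0.004, 0, -0.006], 0], [[-0.008, 0, -0.006], 0], [[-0.011, 0, -0.006], 0]]'

```text
clock: 14.43
tool_pos: [0.5902, -0.2698, 0.0774]
orientation: [180.0, 0.0, -77.6]
force: [0.3, 0.7, -1.9]
opening: 0.0374
gripper_force: 30.0
```

Emit:
send_rows --deltas '[[[0, 0, 0], 0], [[0, 0, 0.002], 0], [[0, 0, 0.004], 0], [[0, 0, 0.0055], 0], [[0, 0, 0.0055], 0]]'

```text
clock: 14.85
tool_pos: [0.5908, -0.2701, 0.0741]
orientation: [-180.0, -0.0, -77.6]
force: [-1.9, 2.7, 5.6]
opening: 0.0374
gripper_force: 30.0
```

Run:
```python
from h import *
p=ctrl.snapshot("wrist")
X=np.array([.2147,-.9767]);Y=np.array([.9767,.2147]);e={}
for n,z in(("grip_mat",.004),("blue_stone",.02)):
    d=ctrl.cut_out(p,n)[0]
    r=np.where(d["pixels"].any(1))[0][0]; c=np.where(d["pixels"][r+3])[0][[0,-1]]; e[n]=ray(p,(c.mean(),r),z)[:2]
g=e["grip_mat"]-e["blue_stone"];print("gap x",g@X,"want .020; y",g@Y,ctrl.get_obs()["force"])
```

```text
gap x 0.00789904791758932 want .020; y -0.14655960232663653 [-1.62219385  2.43867665  4.91997347]
```

That reading locked onto the wrong mat, so I'll ignore it. The stone is in contact at 5 N. I'll release, rise straight up and check.

Emit:
send_rows --deltas '[[[0, 0, 0], 0], [[0, 0, 0], 0], [[0, 0, 0], 0], [[0, 0, 0], 0], [[0, 0, 0], 0]]' --gripper 0.7

```text
clock: 15.42
tool_pos: [0.5906, -0.2702, 0.0733]
orientation: [180.0, 0.0, -77.6]
force: [-0.0, -0.7, 0.3]
opening: 0.0605
gripper_force: 0.0
```

Emit:
send_rows --deltas '[[[0, 0, -0.02], 0], [[0, 0, -0.05], 0], [[0, 0, -0.09], 0], [[0, 0, -0.14], 0], [[0, 0, -0.18], 0]]'

```text
clock: 15.83
tool_pos: [0.5907, -0.2704, 0.2199]
orientation: [-180.0, -0.0, -77.6]
force: [1.7, -0.2, 0.6]
opening: 0.0612
gripper_force: 0.0
```

Emit:
send_rows --deltas '[[[-0.1, 0, -0.1], 0], [[-0.2, 0, -0.1], 0], [[-0.2, 0, -0.1], 0], [[-0.2, 0, -0.1], 0], [[-0.2, 0, -0.1], 0]]'

```text
clock: 16.25
tool_pos: [0.5558, -0.1108, 0.3003]
orientation: [-179.8, -0.0, -77.5]
force: [1.0, -0.0, 0.1]
opening: 0.0616
gripper_force: 0.0
```

Run:
```python
from h import *
print(ctrl.get_obs()["tool_pos"])
p=ctrl.snapshot("top");save(p,"t5.png",(210,110,430,310),2.9)
for n,z in(("grip_mat",.004),("blue_stone",.02),("red_stone",.044)):
    for d in ctrl.cut_out(p,n):print(n,d["conf"],np.array(d["xy"])*[640,400],rect(p,d["pixels"],z))
```

```text
[ 0.55582504 -0.11081262  0.30027223]
grip_mat 0.62 [283.392 191.4  ] ((600.1226196289062, -307.15386962890625), (78.25167083740234, 132.41786193847656), 13.289528846740723)
grip_mat 0.55 [352.704 159.88 ] ((652.8703002929688, -471.38507080078125), (54.19929504394531, 93.27845764160156), 4.592037677764893)
blue_stone 0.75 [285.632 185.4  ] ((600.1349487304688, -308.443359375), (41.92632293701172, 89.15784454345703), 13.615499496459961)
red_stone 0.96 [293.12 239.6 ] ((473.5887145996094, -324.4623718261719), (40.745758056640625, 91.0333023071289), 15.432562828063965)
```

View pics/t5.png

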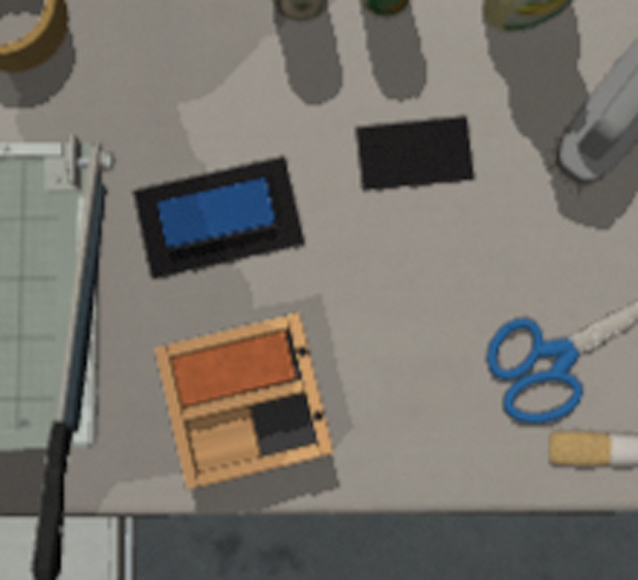

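The top view shows the blue stone flat and lengthways in the middle of the large mat (crop (217,212)), within about 1.5 mm of centre. The red stone is in its slot at crop (235,370), and the arm is clear. Handing in.

```bash
python3 -c "
from h import *
print(ctrl.close_job())"
```

```text
the job is handed in; nothing more can be done
None
```

The blue stone was tipped, gripped by its raised end and set down flat, lengthways, about 1.5 mm from the middle of the large mat; the red stone is still in its slot, and the job is handed in at about 16 s (no verdict was returned).

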